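# Rack cut tumblers mouth down

### The job

Two freshly cut blue tumblers lie on their sides on the padded rest, mouths pointing opposite ways. Turn each one mouth down and stand it gently on an empty mat of the delivery tray, one to a mat with its whole rim on the rubber, like the finished one already there. Do not knock glasses together, and leave the finished glass and the other things on the bench where they are.

Things in the scene. Friction and masses are not known exactly. Their poses are not given: they have to be found in the camera images.
- tumbler_a_center (a point): blue glass with white cut facets, straight-sided, 56 mm diameter, 72 mm long, wall 3 mm, solid base 12 mm thick with a white frosted band, about 0.15 kg, balances about 12 mm from its centre towards the base. Point: centre of the glass, half-way along its axis; x axis from base to open mouth, level at the start: it lies on its side on the rest, axis 45 mm above the table
- tumbler_a_mouth (a point): the centre of the rim circle at the open mouth of the same glass, 36 mm from its centre (same axes as tumbler_a_center)
- tumbler_b_center (a point): blue glass with white cut facets, straight-sided, 56 mm diameter, 72 mm long, wall 3 mm, solid base 12 mm thick with a white frosted band, about 0.15 kg, balances about 12 mm from its centre towards the base. Point: centre of the glass, half-way along its axis; x axis from base to open mouth, level at the start: it lies on its side on the rest, axis 45 mm above the table
- tumbler_b_mouth (a point): the centre of the rim circle at the open mouth of the same glass, 36 mm from its centre (same axes as tumbler_b_center)
- tumbler_done_center (a point): a third, finished glass of the same make, already standing mouth down on the mat in one place of the tray. Point: centre of the glass, half-way along its axis; x axis from base to open mouth (straight down)
- rest: fixed padded rest, left or right of the tray: wooden board 215 x 100 x 12 mm, origin under its centre. Two pairs of felt rails (70 mm long, tops 23 mm above the table, outer sides 24 mm either side of the glass's axis) run along its y axis at x = -55 and +55 mm; a glass lies on each pair, the two with mouths opposite ways
- tray: fixed shallow wooden tray, 298 mm in x by 116 mm in y, rim 16 mm high, origin under its centre; floor 6 mm above the table. Three places in a row along its x axis, 95 mm apart (x = -95, 0, +95 mm), parted by slats 13 mm above the table; each has a mat
- mat_a: one of the two empty mats, a fixed round dark green rubber disc 84 mm in diameter, 3 mm thick, in a place of the tray; origin at the centre of its underside (6 mm above the table), its top 9 mm above the table, same axes as the tray. Which of the three places are empty varies
- mat_b: one of the two empty mats, a fixed round dark green rubber disc 84 mm in diameter, 3 mm thick, in a place of the tray; origin at the centre of its underside (6 mm above the table), its top 9 mm above the table, same axes as the tray. Which of the three places are empty varies
- mat_c: the third mat, alike, under the finished glass
- dressing_stick: bystander: grey abrasive stick 120 x 16 x 16 mm lying on the table between rest and tray; origin at the centre of its underside
- spare_wheel: bystander: grey stone wheel 90 mm in diameter, 12 mm thick, lying flat; origin at the centre of its underside
- paste_jar: bystander: rust-red closed jar with a white cap, 60 mm in diameter, 60 mm tall, upright; origin at the centre of its underside
- water_bottle: bystander: white bottle with a blue cap, 64 mm in diameter, 170 mm tall, upright; origin at the centre of its underside
- spanner: bystander: steel spanner 170 mm long lying flat; origin on its underside near the middle
- brush: bystander: brush 180 mm long lying flat; origin on its underside near the middle
Things that resemble listed ones, but are neither listed nor needed, are in the scene too. Leave any green or yellow look-alike of the part that bears tumbler_done_center alone.

How it is judged (in metres and radians):
At the end, for the whole second after the job is handed in: Both tumblers stand mouth down (within about 4 degrees), rim on the rubber, one on each mat that was empty, centred within 15 mm, released and at rest; the finished glass still stands mouth down within 12 mm of its place and the other things lie within 25 mm of theirs ((((horizontal distance between tumbler_a_center and mat_a below 0.015 m and z of tumbler_a_mouth in the frame of mat_a below 0.006 m and angle between tumbler_a_center's own x axis and vertical above 3.07 rad and linear speed of tumbler_a below 0.02 m/s and angular speed of tumbler_a below 0.1 rad/s) and (horizontal distance between tumbler_b_center and mat_b below 0.015 m and z of tumbler_b_mouth in the frame of mat_b below 0.006 m and angle between tumbler_b_center's own x axis and vertical above 3.07 rad and linear speed of tumbler_b below 0.02 m/s and angular speed of tumbler_b below 0.1 rad/s)) or ((horizontal distance between tumbler_a_center and mat_b below 0.015 m and z of tumbler_a_mouth in the frame of mat_b below 0.006 m and angle between tumbler_a_center's own x axis and vertical above 3.07 rad and linear speed of tumbler_a below 0.02 m/s and angular speed of tumbler_a below 0.1 rad/s) and (horizontal distance between tumbler_b_center and mat_a below 0.015 m and z of tumbler_b_mouth in the frame of mat_a below 0.006 m and angle between tumbler_b_center's own x axis and vertical above 3.07 rad and linear speed of tumbler_b below 0.02 m/s and angular speed of tumbler_b below 0.1 rad/s))) and distance of tumbler_done_center from where it was at the start of the episode below 0.012 m and angle between tumbler_done_center's own x axis and vertical above 3 rad and distance of each of dressing_stick, spare_wheel, paste_jar, water_bottle, spanner, brush from where it was at the start of the episode below 0.025 m); the robot touches nothing.
It fails at once if a glass is dropped or banged down: it comes onto a mat faster than 0.3 m/s, or meets tray or mat with more than 40 N ((horizontal distance between tumbler_a_mouth and mat_a below 0.04 m and z of tumbler_a_mouth in the frame of mat_a below 0.008 m and linear speed of tumbler_a above 0.3 m/s) or (horizontal distance between tumbler_a_mouth and mat_b below 0.04 m and z of tumbler_a_mouth in the frame of mat_b below 0.008 m and linear speed of tumbler_a above 0.3 m/s) or (horizontal distance between tumbler_b_mouth and mat_a below 0.04 m and z of tumbler_b_mouth in the frame of mat_a below 0.008 m and linear speed of tumbler_b above 0.3 m/s) or (horizontal distance between tumbler_b_mouth and mat_b below 0.04 m and z of tumbler_b_mouth in the frame of mat_b below 0.008 m and linear speed of tumbler_b above 0.3 m/s) or contact force between any of tumbler_a, tumbler_b and mat_a above 40 N or contact force between any of tumbler_a, tumbler_b and mat_b above 40 N or contact force between any of tumbler_a, tumbler_b and mat_c above 40 N or contact force between any of tumbler_a, tumbler_b and tray above 40 N).
It fails at once if glasses are knocked together (more than 5 N) (contact force between tumbler_a and tumbler_b above 5 N or contact force between any of tumbler_a, tumbler_b and tumbler_done above 5 N).
It fails at once if the finished glass is shifted more than 12 mm or tipped (distance of tumbler_done_center from where it was at the start of the episode above 0.012 m or angle between tumbler_done_center's own x axis and vertical below 2.9 rad).
It fails at once if another thing on the table is shifted more than 25 mm (distance of any of dressing_stick, spare_wheel, paste_jar, water_bottle, spanner, brush from where it was at the start of the episode above 0.025 m).
It also fails if it takes over 67 s, if anything falls off the work surface, if the arm or the gripper's body presses on something with over 40 N, if the wrist force passes 120 N, or if a joint passes its speed limit or range.

### The arm

A 6-joint arm with a two-finger parallel gripper is mounted at the origin on the work surface. World frame = base frame: x ahead of the robot, y to its left, z up, the work surface at z = 0. Lengths are in mm, angles in rad, forces in N, time in s.
With the tool pointing down it reaches from about 300 to 775 mm from the base axis. Payload 14.6 kg.
Tool frame: the origin (TCP) lies on the centre line of the jaws, within the pads' length; the fingertips stand 19 mm ahead of it and the grasp point (between the pads) is the TCP (bot.tip_reach is the distance from the TCP to the fingertips, in mm); z points along the fingers, y is the line along which they close (so a half turn about z gives the same grasp; the last joint's range is limited). The gripper opens to 85 mm and grips with 20 to 120 N. Pads are 22 mm wide; open, the fingers measure 114 mm over their backs; the gripper's body (76 mm by 85 mm) begins 54 mm behind the grasp point. The pads swing forward as they close: fully open they stand 13 mm farther back than shut.
Start: joints at [1.258, 0.3, 1.521, -0, 1.321, -0.067], TCP at [133.831, 533.459, 250.281] pointing down, gripper open.
Joint ranges: [-3.03, 3.03], [-0.79, 2.21], [0.23, 2.52], [-1.04, 4.18], [0, 3.07], [-2.55, 2.55]. Speed limits (rad/s): [2.22, 2.22, 2.57, 3.14, 3.14, 3.14].

### API

Orientations are given as a unit quaternion [w, x, y, z].
In Python, from rig import bot gives the robot as it stands. Calls block until the motion is done:
- bot.move_to(position, orientation): joint-space move of the TCP to a pose.
- bot.servo_line(position, attitude=None, speed=150, until_force=None): straight line of the TCP; attitude=None keeps the orientation; speed is the mean speed in mm/s. With until_force (N) it stops when the force on the tool has changed by that much, and returns True; else False.
- bot.move_joints(angles): joint-space move.
- bot.move_gripper(opening, grip_force=None): finger opening in mm; grip_force is the grip in N (None keeps the last); returns when the fingers have stopped.
- bot.dwell(seconds).
- bot.ik(position, orientation): joint angles nearest the present ones, or None.
- bot.read_state(): the state.
- bot.read_camera(name): name is "scene" or "top" or "wrist"; returns a dict with "image" (384x512x3 uint8, blue, green, red), "depth" (384x512 float32, mm along the optical axis (not along the pixel's ray), 0 where there is no reading), "fovy" (degrees; the focal length in pixels is half the picture's height over the tangent of half this angle, whatever the lens; pixels are square), "cx", "cy" (the principal point, pixels), "eye" and "attitude" of the camera in the world; the wrist camera has in their place "mount" (4x4, takes a point from camera to tool coordinates, whose origin is the TCP and whose axes are the flange's). Camera axes: x right, y down, z forward; pixel columns grow to the right and rows downward; lengths in mm; the calibration is good to about 2 mm. A picture is of the moment at which its call begins: read the wrist's pose just before it.
A pose or a line that the arm cannot do raises bot.MotionError and nothing moves.
- bot.finish_job(): hands the job in; it is judged then, once.
The state is a dict: "clock": time; "joint_positions": joint angles; "qvel": joint speeds; "effort": joint torques, N m; "ee_pos": TCP position; "tool_rot": TCP orientation; "ft_force": force on the tool from outside, world axes, zero at the start; "moment": the same for the moment, N m; "grip_width": finger opening in mm; "grip_force": force on a finger pad.
Only numpy, scipy, OpenCV 4.12 (cv2) and the standard library are available. Lean on these libraries where they do the work, as an engineer would, in place of code of your own. Each camera call takes 0.05 s, during which the arm holds its last target. There are 200 camera calls.

## Working session

There is one attempt and no reset: what is moved stays moved. The work goes in short steps, each a Python script; the robot and the scene stay as the last script left them, time stands still between calls to the robot, and variables do not carry over. Pictures are saved under pics/ and viewed, at most 10 in all, crops included, and the job is handed in when it is done.

```bash
mkdir -p pics; ls
cat > h.py <<'E'
import numpy as np, cv2
from rig import bot
from scipy.spatial.transform import Rotation as R
def q2R(q): return R.from_quat([q[1],q[2],q[3],q[0]]).as_matrix()
def R2q(m): q=R.from_matrix(m).as_quat(); return [q[3],q[0],q[1],q[2]]
def att(a):
    a=np.array(a); return a if a.shape==(3,3) else q2R(a)
def cloud(c):
    d=c["depth"]; h,w=d.shape; f=h/2/np.tan(np.radians(c["fovy"])/2)
    v,u=np.mgrid[:h,:w]
    p=np.stack([(u-c["cx"])/f*d,(v-c["cy"])/f*d,d],-1)
    return p@att(c["attitude"]).T+np.array(c["eye"])
E
python3 - <<'E'
from h import *
import pickle
cs={n:bot.read_camera(n) for n in("top","scene")}
pickle.dump(cs,open("c0.pkl","wb"))
for n,c in cs.items():
    print(n,c["eye"],c["attitude"],c["fovy"],c["cx"],c["cy"])
    cv2.imwrite(f"pics/{n}0.png",cv2.resize(c["image"],None,fx=1.5,fy=1.5))
print(bot.read_state())
E
```

```text
pics
top [ 474.76161066    4.20990549 1137.35394413] [-0.03722227  0.71683225 -0.69563399  0.02931507] 48.92137835626241 253.18572327881628 186.65949628491106
scene [ 974.35723054 -595.95732021 1131.6808612 ] [-0.28090016  0.91662512  0.27340656 -0.07837309] 47.79004036126876 257.11980196167366 186.3985989917961
{'clock': 0.1, 'joint_positions': array([ 1.25840205e+00,  3.00453109e-01,  1.52154575e+00, -8.99849414e-06,
        1.32070006e+00, -6.66222373e-02]), 'qvel': array([-0.00066192, -0.00046084, -0.00127327, -0.00053331,  0.00053781,
        0.00023928]), 'effort': array([ 2.54455645e-04, -5.44368017e+01, -3.62379313e+01, -7.33648994e-05,
        3.01063337e-03, -2.61860443e-06]), 'ee_pos': array([133.7733063 , 533.27872169, 249.7461164 ]), 'tool_rot': array([-9.99162400e-05,  1.22575845e-01,  9.92458995e-01, -5.44050737e-04]), 'ft_force': array([-0.36690889,  1.25706007, -0.69740117]), 'moment': array([-0.05003066,  0.01292774, -0.04137076]), 'grip_force': 0.0, 'grip_width': 85.09329603677436}
```

View pics/top0.png

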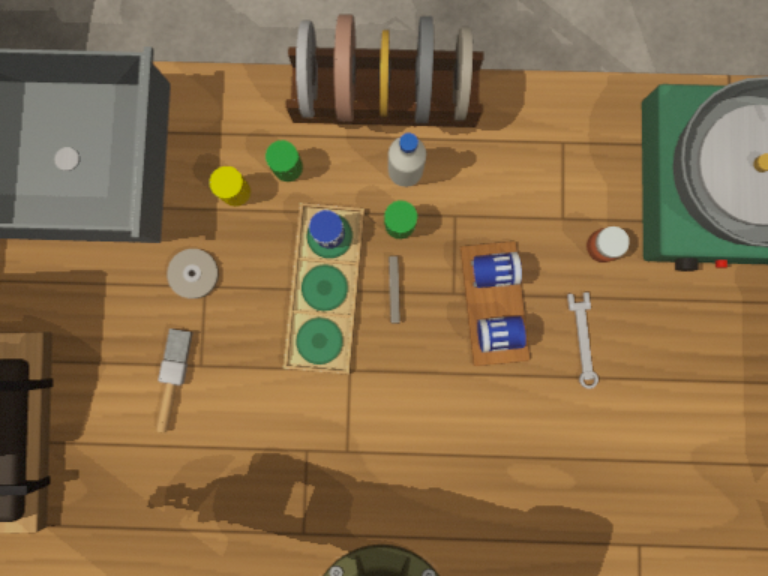

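View pics/scene0.png

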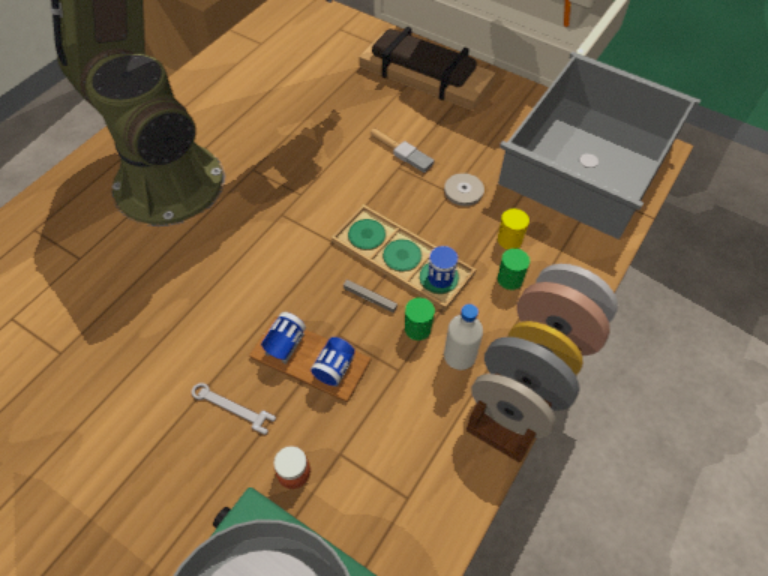

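The top view shows: tumblers at about (497,270) and (501,334), and empty mats at (325,288) and (320,341), with the finished glass at (326,232). The green and yellow cups are look-alikes. Next I'll measure these and enlarge a crop to settle which end is the mouth.

Run:
```python
from h import *
import pickle
cs=pickle.load(open("c0.pkl","rb"))
t,s=cs["top"],cs["scene"]
a=cv2.resize(t["image"][150:255,185:365],None,fx=4.2,fy=4.2,interpolation=cv2.INTER_CUBIC)
b=cv2.resize(s["image"][195:270,160:250],None,fx=4.2,fy=4.2,interpolation=cv2.INTER_CUBIC)[:,:378]
# composite
H=np.zeros((600,760,3),np.uint8); aa=cv2.resize(a,(440,int(a.shape[0]*440/a.shape[1])))
H[:aa.shape[0],:440]=aa; H[270:270+b.shape[0],:b.shape[1]]=b
c=t["image"][155:248,305:360]; c=cv2.resize(c,(310,524),interpolation=cv2.INTER_CUBIC); H[:524,448:758]=c
cv2.imwrite("pics/crop1.png",H)
for n,c in cs.items():
    P=cloud(c); hsv=cv2.cvtColor(c["image"],cv2.COLOR_BGR2HSV)
    def rep(name,m):
        k,l,st,ce=cv2.connectedComponentsWithStats(m.astype(np.uint8))
        for i in range(1,k):
            if st[i,4]>150:
                p=P[l==i]; r=cv2.minAreaRect(p[:,:2].astype(np.float32))
                print(n,name,st[i].tolist(),ce[i].round(),np.median(p,0).round(1),"rect",np.round(r[0],1),np.round(r[1],1),round(r[2],1),"zmax",np.percentile(p[:,2],97).round(1))
    h,sa,v=cv2.split(hsv)
    near=(P[...,0]>200)&(P[...,0]<700)&(abs(P[...,1])<350)
    z=P[...,2]
    rep("green",(h>45)&(h<95)&(sa>80)&near)
    rep("blue",(h>105)&(h<135)&(sa>100)&near&(z>15))
    rep("tall",near&(z>30))
    rep("tray",near&(z>12)&(z<20))
```

```text
top green [256, 139, 22, 20, 364] [267. 147.] [677.4 -12.8  71.9] rect [587.5 -16.8] [223.6  53.9] 2.2 zmax 75.9
top green [205, 145, 30, 27, 262] [221. 163.] [638.6 104.   10.5] rect [572.3  73.2] [234.8  79.1] 24.6 zmax 14.1
top green [201, 177, 31, 30, 726] [216. 192.] [564.9 117.9  10.4] rect [524.7  89. ] [179.7  80.2] 35.5 zmax 14.3
top green [198, 212, 30, 31, 742] [212. 227.] [470.1 123.3  10.2] rect [483.5  89.9] [ 79.9 152.5] 21.8 zmax 14.4
top blue [206, 141, 22, 21, 351] [217. 151.] [663.3 112.7  81.6] rect [587.9  55.5] [242.5  54.3] 37.0 zmax 85.5
top blue [316, 170, 27, 22, 365] [327. 180.] [ 597.  -164.7   70.1] rect [560.1 -94.4] [ 65.3 252.5] 26.4 zmax 76.1
top blue [325, 211, 25, 23, 335] [339. 222.] [ 494.1 -205.1   70.9] rect [ 479.3 -112. ] [ 51.1 231.2] 8.5 zmax 76.4
top tall [256, 139, 23, 19, 353] [267. 147.] [678.  -14.1  72. ] rect [591.1   4.5] [ 55.3 228. ] 78.6 zmax 75.9
top tall [206, 140, 24, 25, 446] [218. 152.] [661.3 110.3  81.2] rect [587.4  56.9] [244.6  55.7] 35.7 zmax 85.3
top tall [316, 168, 32, 24, 624] [332. 179.] [ 600.  -183.3   70. ] rect 
[... 1407 characters left out ...]
.0 zmax 74.3
scene tall [286, 164, 20, 25, 389] [295. 176.] [668.1 101.2  78.2] rect [664.5 110.9] [56.2 56.1] 0.7 zmax 83.0
scene tall [270, 199, 18, 23, 278] [277. 208.] [683.1 -23.7  70.3] rect [679.4 -15. ] [57.8 40.9] 89.7 zmax 74.5
scene tall [174, 208, 30, 32, 502] [190. 222.] [ 501.4 -193.5   67.9] rect [ 493.4 -192.3] [55.9 73.7] 7.5 zmax 75.1
scene tall [207, 225, 30, 32, 582] [222. 240.] [ 609.1 -190.6   66.4] rect [ 603.5 -184.7] [56.2 75.7] 6.2 zmax 74.6
scene tray [221, 137, 66, 61, 245] [251. 165.] [499.5  68.2  14.6] rect [544.9 117.8] [118.8 254.4] 87.1 zmax 18.3
scene tray [229, 187, 36, 20, 174] [247. 196.] [568.2  -8.7  15.4] rect [566.3  -8.1] [120.   19.1] 3.2 zmax 18.9
```

View pics/crop1.png

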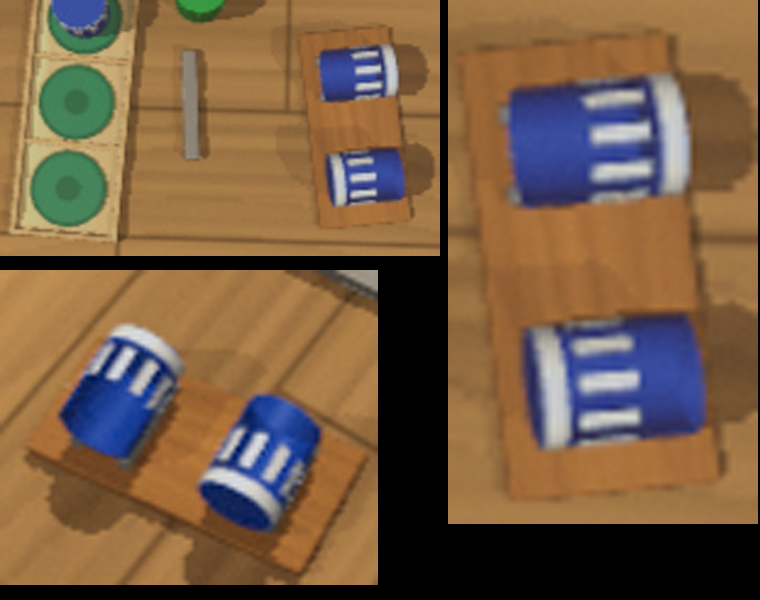

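The white bands mark the bases, so the upper tumbler's (x≈603) mouth should point +y and the lower's (x≈493) −y. I'll check the end interiors in depth, fit the axes, and plan the IK.

```bash
cat >> h.py <<'E'
from scipy.optimize import least_squares
def fit(P,c0,ang0):
    """cylinder fit, horizontal axis at angle; returns centre xy, angle, z"""
    u=np.array([np.cos(ang0),np.sin(ang0)])
    d=P[...,:2]-c0; s=d@u
    m=(abs(s)<45)&(abs(d@[-u[1],u[0]])<34)&(P[...,2]>48)&(P[...,2]<85)
    p=P[m]
    def res(v):
        n=np.array([-np.sin(v[1]),np.cos(v[1])]); t=(p[:,:2]-c0)@n-v[0]
        return np.hypot(t,p[:,2]-v[2])-28
    v=least_squares(res,[0,ang0,45],loss="soft_l1",f_scale=1).x
    u=np.array([np.cos(v[1]),np.sin(v[1])]); n=np.array([-u[1],u[0]])
    s=(p[:,:2]-c0)@u; lo,hi=np.percentile(s,[1,99])
    return c0+n*v[0]+u*(lo+hi)/2,np.degrees(v[1]),v[2],hi-lo,p,v
E
python3 - <<'E'
from h import *
import pickle
cs=pickle.load(open("c0.pkl","rb"))
for n,c in cs.items():
    P=cloud(c)
    for nm,c0 in(("up",(603,-182)),("lo",(493,-193))):
        ce,a,z,L,p,v=fit(P,np.array(c0,float),np.radians(97.3))
        print(n,nm,ce.round(1),round(a,1),round(z,1),"L",L.round(1),len(p))
        u=np.array([np.cos(v[1]),np.sin(v[1])]);w=np.array([-u[1],u[0]])
        d=P[...,:2]-ce;r=np.hypot(d@w,P[...,2]-z);s=d@u
        m=(r<20)&(abs(s)<42)
        print("   end/interior s:",np.percentile(s[m],[5,25,50,75,95]).round(0) if m.sum() else None,m.sum())
def pose(g,m,phi,h=None,sgn=1):
    """tool pose: glass mouth dir m; d = cos(phi) m + sin(phi) e, e perp to m"""
    d=np.cos(phi)*m+np.sin(phi)*h
    y=sgn*np.cross(m,h); y/=np.linalg.norm(y)
    return R2q(np.column_stack([np.cross(y,d),y,d]))
Z=np.array([0,0,1.])
a=np.radians(97); u=np.array([np.cos(a),np.sin(a),0]); ty=np.array([np.sin(np.radians(3.3)),np.cos(np.radians(3.3)),0])
for nm,c,m in(("up",(603,-184),u),("lo",(493,-193),-u)):
  for deg in(45,60,75,90):
    phi=np.radians(deg)
    for sg in(1,-1):
        g=np.array([*c,47.])-12*m
        q=pose(None,m,phi,-Z,sg)
        j=bot.ik(g,q); j2=bot.ik(g-120*q2R(q)[:,2],q)
        print(nm,deg,sg,"pick",None if j is None else j.round(2), j2 is not None)
        for mat in((470,121.5),(564.5,116)):
            for s2 in(1,-1):
              for az in (0,30,-30):
                h=R.from_euler("z",az,True).apply(ty*s2)
                q=pose(None,-Z,phi,h,sg); j=bot.ik([*mat,57],q); j2=bot.ik([*mat,200],q)
                if j is not None and j2 is not None: print("    place",mat[0],"toward y",s2,az,j.round(2))
E
```

```text
top up [ 602.4 -183.6] 97.0 46.0 L 70.3 604
   end/interior s: None 0
top lo [ 492.4 -191.4] 97.8 46.0 L 71.1 645
   end/interior s: [35. 35. 35. 36. 36.] 31
scene up [ 602.4 -184.8] 97.3 44.3 L 72.0 520
   end/interior s: [-36. -35. -35. -34. -34.] 60
scene lo [ 492.5 -192.8] 97.7 44.9 L 71.4 460
   end/interior s: None 0
up 45 1 pick [-0.57  0.96  1.13  0.58  1.61  2.31] True
    place 470 toward y 1 0 [-0.16  0.52  1.94  0.95  1.04 -0.76]
    place 470 toward y 1 30 [-0.11  0.64  1.72  0.66  1.34 -0.91]
    place 470 toward y 1 -30 [-0.13  0.4   2.15  1.36  0.71 -0.69]
    place 470 toward y -1 0 [ 0.46  0.66  1.68 -0.68  1.33 -2.27]
    place 470 toward y -1 -30 [ 0.37  0.75  1.5  -0.42  1.57 -2.04]
    place 564.5 toward y 1 0 [-0.14  0.66  1.67  0.91  1.11 -0.64]
    place 564.5 toward y 1 30 [-0.1   0.79  1.42  0.65  1.45 -0.82]
    place 564.5 toward y 1 -30 [-0.11  0.54  1.9   1.25  0.73 -0.53]
    place 564.5 toward y -1 0 [ 0.39  0.79  1.42 -0.71  1.39 -2.39]
    place 564.5 toward y -1 -30 [ 0.31  0.91  1.2  -0.46  1.68 -2.14]
up 45 -1 pick [-0.57  0.96  1.13  0.58  1.61 
[... 8541 characters left out ...]
 place 564.5 toward y 1 -30 [-0.25  0.88  1.9   1.89  1.46 -1.23]
    place 564.5 toward y -1 -30 [ 0.37  1.28  0.89 -0.9   2.31 -2.27]
lo 90 -1 pick None False
    place 470 toward y 1 0 [-0.3   0.9   1.85  1.34  1.66  1.96]
    place 470 toward y 1 30 [-0.2   1.    1.54  0.99  1.93  2.06]
    place 470 toward y 1 -30 [-0.3   0.84  2.13  1.85  1.52  1.73]
    place 470 toward y -1 -30 [ 0.43  1.13  1.23 -0.73  2.21  1.08]
    place 564.5 toward y 1 0 [-0.26  0.99  1.59  1.4   1.68  2.13]
    place 564.5 toward y 1 30 [-0.18  1.13  1.23  1.08  2.01  2.24]
    place 564.5 toward y 1 -30 [-0.25  0.88  1.9   1.89  1.46  1.91]
    place 564.5 toward y -1 -30 [ 0.37  1.28  0.89 -0.9   2.31  0.87]
```

The depth check confirms it: the flat closed ends are −y on the upper glass and +y on the lower. Both fits agree between the cameras to about 1.5 mm, with z≈45 and L≈72 as given. I'll pick the upper glass first, for the middle mat.

```bash
cat >> h.py <<'E'
Z=np.array([0,0,1.])
def pose(m,phi,h,sgn):
    d=np.cos(phi)*m+np.sin(phi)*h; y=sgn*np.cross(m,h); y/=np.linalg.norm(y)
    return np.column_stack([np.cross(y,d),y,d])
PHI=np.radians(60)
ty=np.array([np.sin(np.radians(3.3)),np.cos(np.radians(3.3)),0])
def st(l):
    s=bot.read_state(); print(l,round(s["clock"],1),s["ee_pos"].round(1),"F",s["ft_force"].round(1),"w",round(s["grip_width"],1),"gf",round(s["grip_force"],1),flush=True)
def pick(c,m,sg):
    Rp=pose(m,PHI,-Z,sg); q=R2q(Rp); g=np.array([*c,46.5])-12*m
    bot.move_gripper(80,45)
    pre=g-90*Rp[:,2]+[0,0,60]
    bot.move_to(pre+[0,0,90],q); st("above")
    bot.servo_line(g-60*Rp[:,2],q,150)
    bot.servo_line(g,q,60); st("at")
    bot.move_gripper(40,45); st("gripped")
    bot.servo_line(g+[0,0,40],q,60); bot.servo_line(g+[0,0,200],q,180); st("lifted")
    s=bot.read_state()
    # glass centre in tool frame at grasp
    return Rp.T@(np.array([*c,45.])-g)
def preplace(mat,h,sg,off):
    Rq=pose(-Z,PHI,h,sg); q=R2q(Rq)
    t=np.array([*mat,45.])-Rq@off
    bot.servo_line(t+[0,0,140],q,130); st("preplace")
    return t,q,Rq
E
python3 - <<'E'
from h import *
a=np.radians(97.2); m=np.array([np.cos(a),np.sin(a),0])
j=bot.ik([560,0,380],[0,0.0,1,0])
bot.move_to([430,150,380],[0,0,1,0])
off=pick((602.4,-184.2),m,-1)
np.save("off.npy",off); print(off)
t,q,Rq=preplace((564.5,116),-ty,-1,off)
c=bot.read_camera("scene")
cv2.imwrite("pics/held.png",cv2.resize(c["image"][60:300,130:450],None,fx=2,fy=2))
E
```

```text
above 3.8 [ 610.  -239.4  275.3] F [ 0.2 -0.6 -0.8] w 79.6 gf 0.0
at 6.3 [ 604.1 -196.4   46.9] F [1.3 0.5 0.1] w 79.9 gf 0.0
gripped 6.6 [ 604.3 -196.4   47. ] F [ 3.3 -1.8  3.3] w 54.7 gf 48.0
lifted 8.5 [ 603.6 -196.   245.2] F [ 0.4  0.1 -1.9] w 55.0 gf 47.7
[ 9.64230485e+00 -9.32587341e-15  7.29903811e+00]
preplace 11.1 [564.7 117.1 197.3] F [-0.8 -0.2 -1.9] w 54.7 gf 47.8
```

View pics/held.png

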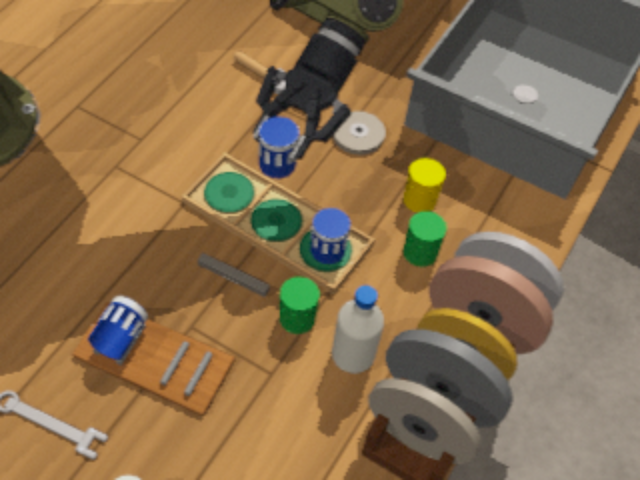

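It's held level with base up (278,148), matching the finished glass (330,235), and is above the middle mat. I'll check its position with depth, then lower it.

```bash
cat >> h.py <<'E'
def check(expect,ztop):
    for n in("top","scene"):
        c=bot.read_camera(n); P=cloud(c); h,s,v=cv2.split(cv2.cvtColor(c["image"],cv2.COLOR_BGR2HSV))
        m=(h>105)&(h<135)&(s>100)&(abs(P[...,2]-ztop)<7)&(np.hypot(P[...,0]-expect[0],P[...,1]-expect[1])<40)
        p=P[m]
        if len(p)<20: print(n,"few",len(p)); continue
        A=np.c_[p[:,:2]-p[:,:2].mean(0),np.ones(len(p))]; k=np.linalg.lstsq(A,p[:,2],rcond=None)[0]
        print(n,len(p),"rect centre",np.round(cv2.minAreaRect(p[:,:2].astype(np.float32))[0],1),"z",p[:,2].mean().round(1),"slope deg",np.degrees(k[:2]).round(1))
def place(t,q,Rq):
    bot.servo_line(t+[0,0,10],q,90); st("near")
    hit=bot.servo_line(t-[0,0,4],q,12,until_force=4); st(f"down {hit}")
    bot.move_gripper(68); st("open")
    p=bot.read_state()["ee_pos"]
    bot.servo_line(p-110*Rq[:,2],q,120); st("away")
E
python3 - <<'E'
from h import *
off=np.load("off.npy"); Rq=pose(-Z,PHI,-ty,-1); q=R2q(Rq); mat=(564.5,116)
t=np.array([*mat,45.])-Rq@off
check(mat,221)
place(t,q,Rq)
check(mat,81)
check((659,110.5),81)
c=bot.read_camera("scene")
cv2.imwrite("pics/placed1.png",cv2.resize(c["image"][100:220,200:340],None,fx=4,fy=4))
E
```

```text
top 480 rect centre [564.1 114.8] z 220.8 slope deg [ 0.2 -0. ]
scene 216 rect centre [563.1 113.4] z 219.3 slope deg [0.5 0.2]
near 12.8 [564.8 117.6  67.5] F [-0.2  0.2 -1.7] w 55.2 gf 47.8
down True 13.6 [564.6 117.5  58.3] F [-0.2  1.3  4.9] w 54.7 gf 48.3
open 13.8 [564.2 117.3  57.4] F [ 0.7 -0.4 -0.1] w 68.1 gf 0.0
away 14.9 [569.5 211.9 112. ] F [-0.3  0.8  0.1] w 67.9 gf 0.0
top 370 rect centre [564.2 117.2] z 81.6 slope deg [-0.4  0.4]
scene 189 rect centre [562.4 114.7] z 80.6 slope deg [ 0.1 -0.6]
top 350 rect centre [662.3 113.2] z 81.6 slope deg [-0.8 -0.8]
scene 208 rect centre [663.  111.9] z 80.2 slope deg [ 0.7 -1.3]
```

View pics/placed1.png

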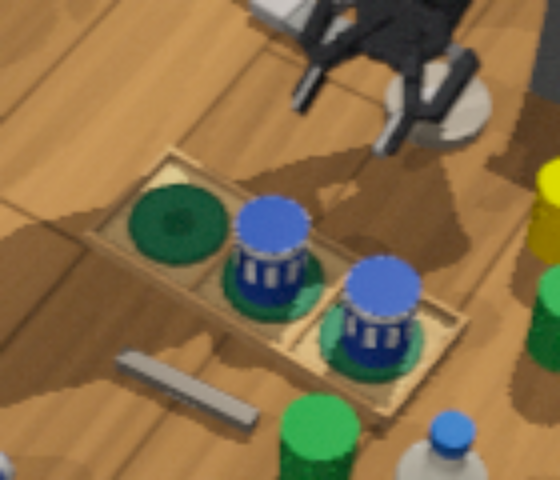

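The first glass stands on the middle mat at (564,116), level. Now the second one, for the near mat.

Run:
```python
from h import *
a=np.radians(97.7); m=-np.array([np.cos(a),np.sin(a),0])
p=bot.read_state()["ee_pos"]
bot.servo_line([p[0]-40,p[1]+10,300],None,200)
bot.move_to([480,0,380],[0,0,1,0])
off=pick((492.5,-192.1),m,1); np.save("off.npy",off)
try: t,q,Rq=preplace((470,121.5),ty,1,off); check((470,121.5),221)
except bot.MotionError as e: print("ERR",e, bot.read_state()["joint_positions"].round(2))
```

```text
above 19.9 [ 485.  -135.5  274.7] F [ 0.5 -0.   0.5] w 79.7 gf 0.0
at 22.4 [ 491.1 -180.1   46.8] F [-0.6 -0.3  0. ] w 80.2 gf 0.0
gripped 22.7 [ 491.2 -180.    47. ] F [-1.   3.8  6.9] w 54.9 gf 46.6
lifted 24.6 [ 490.5 -180.1  245.3] F [ 0.1  0.  -1.4] w 54.7 gf 47.6
preplace 27.1 [470.1 119.9 197.2] F [ 0.7 -0.3 -0.8] w 55.3 gf 47.7
top 494 rect centre [469.6 120.7] z 222.3 slope deg [-0.1  0.1]
scene 202 rect centre [469.  120.5] z 220.9 slope deg [ 0.9 -0.1]
```

Run:
```python
from h import *
off=np.load("off.npy"); Rq=pose(-Z,PHI,ty,1); q=R2q(Rq); mat=(470,121.5)
t=np.array([*mat,45.])-Rq@off
place(t,q,Rq)
p=bot.read_state()["ee_pos"]
bot.servo_line(p+[0,0,200],None,200)
for e in(mat,(564.5,116),(660,111)): check(e,81)
c=bot.read_camera("scene")
cv2.imwrite("pics/placed2.png",cv2.resize(c["image"],None,fx=1.5,fy=1.5))
st("end")
```

```text
near 28.8 [470.1 120.   67.4] F [ 0.3  0.6 -0.7] w 54.7 gf 47.7
down True 29.6 [469.9 120.   56.7] F [-0.9 -2.6  5.4] w 54.7 gf 48.3
open 29.9 [469.6 120.1  56.2] F [-0.  -0.2  1.1] w 67.8 gf 0.0
away 30.9 [463.9  25.5 110.9] F [-0.4  0.3  0.6] w 68.3 gf 0.0
top 377 rect centre [469.  120.8] z 81.8 slope deg [-0.2 -0.8]
scene 177 rect centre [469.  118.9] z 79.9 slope deg [ 0.9 -1.1]
top 369 rect centre [563.7 116.6] z 81.6 slope deg [ 0.2 -0.4]
scene 188 rect centre [562.5 114.1] z 80.2 slope deg [-0.6 -1.7]
top 349 rect centre [663.1 112.3] z 81.6 slope deg [-0.2 -0.5]
scene 205 rect centre [662.  111.7] z 80.2 slope deg [ 1.3 -0.8]
end 32.4 [463.9  25.5 310.6] F [-0.3  0.1  0.4] w 67.9 gf 0.0
```

View pics/placed2.png

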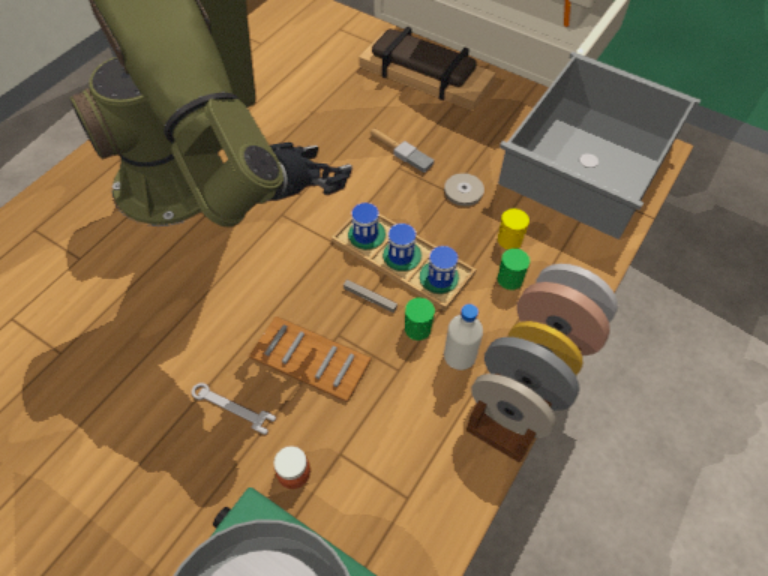

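All three glasses stand mouth down on their mats at (365,225), (402,246) and (442,269). The rest is empty, nothing else has moved, and the arm is clear.

```bash
python3 -c "
from rig import bot
print(bot.finish_job())"
```

```text
the job is handed in; nothing more can be done
None
```

Both tumblers stand mouth down on the two empty mats, centred to within about 3 mm by the cameras; the finished glass and the other things look unmoved, and I handed the job in at about 32 s, with no verdict returned.

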